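# Fold up a sheet-steel tray and hold the clamp on it

### The arm

A 6-joint arm with a two-finger parallel gripper is mounted at the origin on the work surface. World frame = base frame: x ahead of the robot, y to its left, z up, the work surface at z = 0. Lengths are in m, angles in rad, forces in N, time in s.
With the tool pointing down it reaches from about 0.375 to 0.975 m from the base axis. Payload 3.8 kg.
Tool frame: the origin (TCP) lies midway between the tips of the shut fingers; the grasp point (between the pads) lies 19 mm behind it; z points along the fingers, y is the line along which they close (so a half turn about z gives the same grasp; the last joint's range is limited). The gripper opens to 85 mm and grips with 20 to 120 N. Pads are 22 mm wide; open, the fingers measure 114 mm over their backs; the gripper's body (76 mm by 85 mm) begins 54 mm behind the grasp point. The pads swing forward as they close: fully open they stand 13 mm farther back than shut.
Start: joints at [1.147, 0.264, 1.604, -0, 1.274, -0.037], TCP at [0.255, 0.625, 0.231] pointing down, gripper open.
Joint ranges: [-2.63, 2.63], [-0.94, 2.18], [0.31, 2.57], [-1.31, 4.45], [0, 2.66], [-2.55, 2.55]. Speed limits (rad/s): [2.57, 2.57, 3.14, 3.14, 3.14, 3.14].

### API

Orientations are given as a rotation vector (axis times angle).
In Python, from workcell import bot gives the robot as it stands.
- The arm moves only by the tool servo_tool, never from a script. Its argument "series" is a list of rows, each a list of 7 numbers: the shift along the world's x, y, z in units of 0.15 m (1.0 is 0.15 m), then the turn, a rotation vector about the world's x, y, z in units of 180 degrees (1.0 is 180 degrees), then the closure, from 0 (fully open) to 1 (shut). A call has 1 to 20 rows; each row is the pose to reach, as a shift and turn from the pose commanded when the call began, turning the shorter way round; what a row does not reach only later rows make up. A row lasts 1/10 s, in which the tool goes at most 50 mm and 8.59 degrees, less where a joint would pass 70% of its speed; a pose out of reach is approached as far as the arm can. A call with a number of a shift or a turn outside -1 to 1 is refused whole. A call with a gripper value outside its range is refused whole. The fingers move at their own pace and stop on an object; "newtons" is the grip in N (left out, the last holds). Time passes only in rows, so rows that repeat a pose let the fingers close. It gives the time, the measured TCP pose, the force, the opening and the grip force at its end, in the units of the state.
- bot.read_state(): the state, without advancing time (a new reading comes with each control period).
- bot.read_camera(name): name is "scene" or "top" or "wrist"; returns the picture (480x640x3 uint8, red, green, blue); there is no depth.
- bot.camera_info(name): a dict with "vertical_fov" (degrees; the focal length in pixels is half the picture's height over the tangent of half this angle, whatever the lens; pixels are square), "cx", "cy" (the principal point, pixels), "dist" ([k1, k2, p1, p2, k3] as OpenCV has them; the pictures are not rectified), "R" (3x3) and "t" (3): a world point X has camera coordinates R X + t. Camera axes: x right, y down, z forward; pixel columns grow to the right and rows downward; lengths in m; the calibration is good to about 2 mm. A picture is of the moment at which its call begins: read the wrist's pose just before it. camera_info takes no time and is no camera call; for the wrist camera it gives the pose at the moment of the call.
- bot.finish_job(): hands the job in; it is judged then, once.
Trained networks look in the newest picture that a camera, given by its name, has taken for a name from the list of things; names that differ only in an ending like _2 or _b are one class to them, and where a whole thing is asked for, a point or a joint stands for the part that bears it (a point fixed in the world has none). Each returns a list of dicts, best first, with "score" (0 to 1); they miss things now and then, are a little off and sometimes report something else, mostly with a low value. They report only what shows in the picture. A call takes as long as a camera call. They do not tell look-alikes from the thing itself.
- bot.recognise(target, camera): "box" ([left, top, right, bottom] as shares, 0 to 1, of the picture: columns of its width, rows of its height, round what is visible of it).
- bot.trace(target, camera): "mask" (480x640 bool, what is visible of it) and "box" ([left, top, right, bottom] as shares, 0 to 1, of the picture: columns of its width, rows of its height, round what is visible of it).
- bot.mark_of(target, camera): "at" ([row, column] as shares, 0 to 1, of the picture: columns of its width, rows of its height: a listed point, or the origin of a listed thing).
The state is a dict: "time": time; "q": joint angles; "joint_vel": joint speeds; "joint_torque": joint torques, N m; "tool_pos": TCP position; "tcp_rot": TCP orientation; "wrist_force": force on the tool from outside, world axes, zero at the start; "torque": the same for the moment, N m; "width": opening from 0.0 (shut) to 1.0 (fully open); "grip_force": force on a finger pad.
Only numpy, scipy, OpenCV 4.12 (cv2) and the standard library are available. Lean on these libraries where they do the work, as an engineer would, in place of code of your own. Each camera call takes 0.05 s, during which the arm holds its last target. There are 200 camera calls.

### The job

On the block on the welding table, fold the tray's three leaning walls (far, left and near) fully upright. Then push the upright post of the sprung clamp arm beside the tray towards the tray, past the click of its pawl and on all the way to its end stop, and keep it there: the program finishes while the robot is still pushing the post so that the corners can be tacked. Leave the other things on the table where they are.

Things in the scene. Friction and masses are not known exactly. Their poses are not given: they have to be found in the camera images.
- tray (a point): centre of the tray floor's upper face, 48 mm above the table; x points roughly away from the robot, y to its left. Bare 3 mm sheet steel on a dark steel block, floor 100 (x) by 140 mm (y), walls 50 mm high. The -y wall is already fixed upright; the others bend at the edges x = +50 (far), y = +70 (left), x = -50 mm (near), at this height. Upright, their outer faces are at those edges
- panel_far (a joint): bend angle of the far wall (130 mm wide, 50 mm high) at the tray's edge x = +50 mm: 0 lies flat outward, 1.571 is upright, where it stops; starts leaning outward at 0.6 to 0.95. The bend is stiff (0.16 N m) and the wall stays where it is left, so it can be pushed up from outside
- panel_left (a joint): the same for the left wall (94 mm wide along x, 50 mm high) at the edge y = +70 mm of the tray
- panel_near (a joint): the same for the near wall (130 mm wide along y, 50 mm high) at the edge x = -50 mm of the tray
- pivot (a point): on the clamp arm's upright pivot axis, 48 mm above the table, on a fixed base plate beside the tray's -y side. The frame does not turn with the arm; its axes are the tray's. The arm is a steel bar 16 mm wide, 113 mm long, 34 to 48 mm above the table, with a rubber-faced nose 94 mm high half-way. At its end stop it lies along this frame's -x, its nose at the tray's fixed wall
- post_mid (a point): middle of the push post, a plain upright steel pin 18 mm in diameter and 54 mm high on the end of the clamp arm, 110 mm from the pivot; this point is 75 mm above the table, the post's top 102 mm
- clamp_arm (a joint): swing of the clamp arm: 0 at rest (0.54 rad away from the tray, post to the -y side), grows as the post is pushed towards the tray (+y), 0.54 at the end stop. A spring pushes it back, 4 N at the post at first, 12 N at the end; passing the pawl takes about 2 N more. The pawl clicks at about 0.43; let go after that, the arm rests against the pawl at about 0.41
- pawl (a joint): the small brass pawl on the clamp base 75 mm from the pivot: 0 up, about 0.006 m when the passing arm presses it down; it springs up again behind the arm with the click
- hammer: hammer lying on the table, bystander
- wire_brush: brush lying on the table, bystander
- angle_block: small L-shaped steel angle block, 70 by 62 by 18 mm, bystander beside the tray's far left corner
- tube_offcut: offcut of 30 mm square steel tube, 90 mm long, bystander beside the tray's near left corner
- bowl: small plastic bowl, 100 mm across, bystander
- spray_can: standing aluminium can, 54 mm across, 150 mm high, bystander
- tape_measure: tape measure, 70 by 70 by 35 mm, bystander
There are look-alikes about, which are no part of the job. What is shaped like the part that bears pivot but orange is not meant.

How it is judged:
On the way, in this order (a step that is already met when the one before it is completed fails the run):
1. the far, left and near walls are all folded upright (value of joint each of panel_far, panel_left, panel_near above 1.47 rad and value of joint clamp_arm below 0.2 rad), for 0.2 s.
2. the clamp arm is pushed past the pawl, which has clicked up behind it (value of joint clamp_arm above 0.43 rad and value of joint pawl below 0.003 m), for 0.1 s.
At the end, for the whole second after the job is handed in: All three walls stand within 0.1 rad of upright, the pawl is up behind the arm (pressed less than 3 mm), and the robot itself holds the clamp arm within 0.04 rad of its end stop (beyond where the pawl would keep it), pushing the post with more than 3 N (value of joint each of panel_far, panel_left, panel_near above 1.47 rad and value of joint clamp_arm above 0.5 rad and value of joint pawl below 0.003 m and contact force between any of the fingers, the arm and clamp_arm above 3 N); the arm keeps its last pose, push and grip.
It fails at once if a bystander is pushed more than 3 cm (distance of any of hammer, wire_brush, angle_block, tube_offcut, bowl, spray_can, tape_measure from where it was at the start of the episode above 0.03 m).
It also fails if it takes over 58 s, if anything falls off the work surface, if the arm or the gripper's body presses on something with over 40 N, if the wrist force passes 120 N, or if a joint passes its speed limit or range.

## Working session

There is one attempt and no reset: what is moved stays moved. The work goes in short steps, Python scripts to look and compute and a tool call to move; the robot and the scene stay as the last step left them, time stands still between calls to the robot, and variables do not carry over. Pictures are saved under pics/ and viewed, at most 10 in all, crops included, and the job is handed in when it is done.

Besides the shell and the picture viewer there is one more tool, called after ">>>" as name(argument=value, ...) on one line, values as JSON. servo_tool: Moves the arm, as the interface text tells. Shifts and turns lie within -1 to 1; 1 stands for 0.15 m of shift or 180 degrees of turn. Its arguments: {"type":"object","properties":{"series":{"type":"array","items":{"type":"array","items":{"type":"number"}}},"newtons":{"type":"number"}},"required":["series"]}

```bash
mkdir -p pics
cat > h.py <<'E'
import numpy as np,cv2
from workcell import bot
def K(i):
    f=240/np.tan(np.radians(i["vertical_fov"])/2)
    return np.array([[f,0,i["cx"]],[0,f,i["cy"]],[0,0,1]])
def to_z(name,row,col,z):
    i=bot.camera_info(name);p=cv2.undistortPoints(np.array([[[col,row]]],float),K(i),np.array(i["dist"]))[0,0]
    R=np.array(i["R"]);t=np.array(i["t"]);d=R.T@np.array([p[0],p[1],1]);c=-R.T@t
    return c+d*(z-c[2])/d[2]
def proj(name,X):
    i=bot.camera_info(name);r,_=cv2.Rodrigues(np.array(i["R"]))
    return cv2.projectPoints(np.array(X,float).reshape(-1,1,3),r,np.array(i["t"],float),K(i),np.array(i["dist"]))[0][:,0]
def save(name,fn):
    im=bot.read_camera(name);cv2.imwrite("pics/"+fn,im[:,:,::-1]);return im
E
python3 - <<'E'
from h import *
a=save("scene","s0.png");
b=save("top","t0.png")
for c in("scene","top"):
  for n,z in(("tray",.048),("pivot",.048),("post_mid",.075)):
    for m in bot.mark_of(n,c)[:3]:
        r,q=m["at"];print(c,n,round(m["score"],2),round(r*480),round(q*640),to_z(c,r*480,q*640,z).round(4))
print(bot.read_state())
E
```

```text
scene tray 0.84 237 323 [0.5166 0.0398 0.048 ]
scene pivot 0.91 268 298 [ 0.5768 -0.0494  0.048 ]
scene pivot 0.75 242 476 [0.6787 0.3597 0.048 ]
scene pivot 0.66 351 321 [ 0.7844 -0.0892  0.048 ]
scene post_mid 0.92 234 260 [ 0.4693 -0.0987  0.075 ]
scene post_mid 0.74 315 274 [ 0.6868 -0.1477  0.075 ]
top tray 0.96 251 294 [0.5177 0.0515 0.048 ]
top pivot 0.61 158 347 [ 0.7705 -0.0843  0.048 ]
top pivot 0.59 232 328 [ 0.5705 -0.0381  0.048 ]
top post_mid 0.81 189 370 [ 0.6832 -0.145   0.075 ]
top post_mid 0.8 268 350 [ 0.475  -0.0931  0.075 ]
{'time': 0.4, 'q': array([ 1.14711182e+00,  2.64039476e-01,  1.60417268e+00, -2.70151403e-05,
        1.27372450e+00, -3.68771356e-02]), 'joint_vel': array([-0.00119573, -0.00046224, -0.00426847, -0.00032373, -0.00223951,
        0.00040289]), 'joint_torque': array([-1.03856899e-03, -5.14247239e+01, -3.67017353e+01, -6.32540105e-05,
        5.06003926e-03,  2.57562611e-06]), 'tool_pos': array([0.25458491, 0.62503502, 0.23109225]), 'tcp_rot': array([-6.03792364e-01, -3.08296993e+00,  5.35343055e-04]), 'wrist_force': array([0.33816613, 0.59663262, 1.16880984]), 'torque': array([-0.00496684,  0.02343317, -0.05234789]), 'grip_force': 0.0, 'width': 0.9981264565845573}
```

Run:
```python
import cv2
a=cv2.imread("pics/s0.png");b=cv2.imread("pics/t0.png")
cv2.imwrite("pics/s0c.png",cv2.resize(a[130:400,160:520],(800,600),interpolation=3))
cv2.imwrite("pics/t0c.png",cv2.resize(b[110:350,190:510],(800,600),interpolation=3))
```

```text
(no output)
```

View pics/s0c.png

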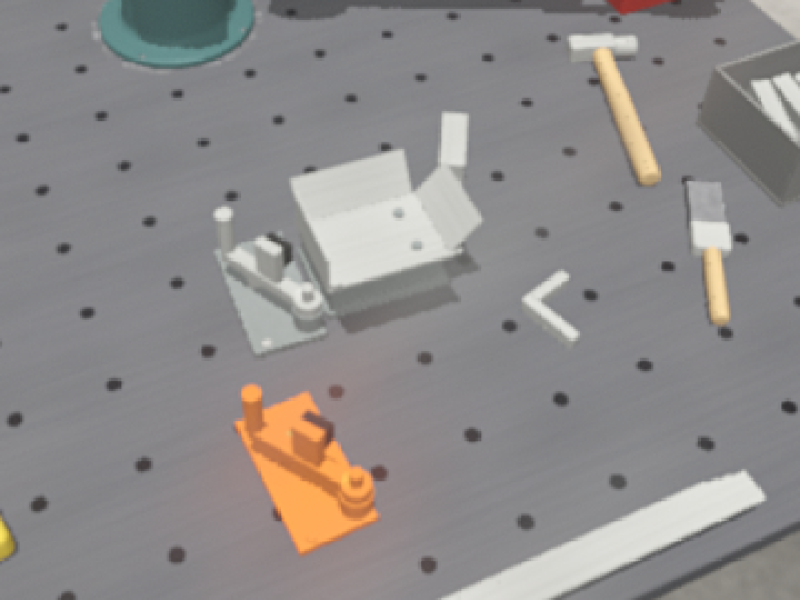

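View pics/t0c.png

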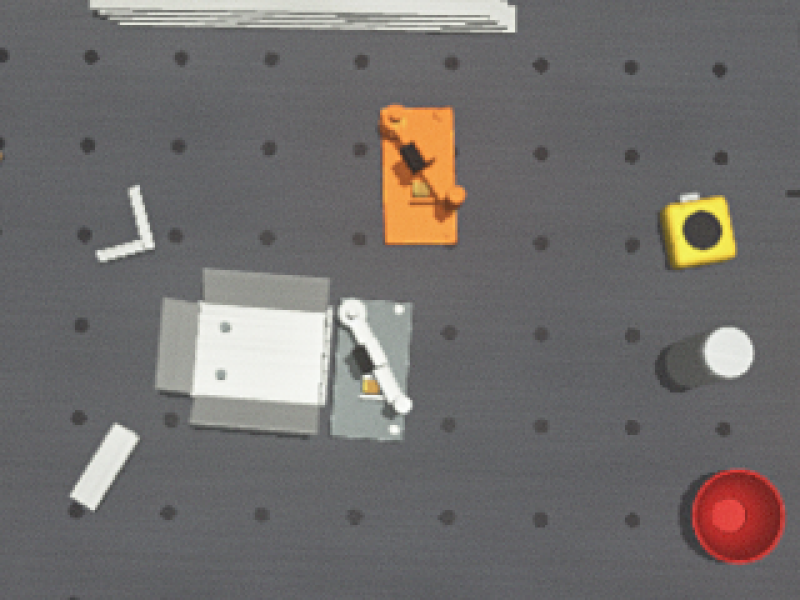

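The real clamp is the grey one, at scene crop (305,300) and top crop (350,312), beside the tray's fixed wall. The orange clamp, at scene crop (355,490) and top crop (393,115), is the look-alike. The tray is at top crop (262,352), turned by about -2°. The two overhead cameras disagree by about 1 cm, so I'll take the wrist camera closer.

>>> servo_tool(series=[[0.13, -0.33, 0.2, 0, 0, 0.04, 1], [0.27, -0.67, 0.4, 0, 0, 0.08, 1], [0.4, -1, 0.5, 0, 0, 0.11, 1], [0.4, -1, 0.5, 0, 0, 0.11, 1]])

```text
time: 0.8
tool_pos: [0.3159, 0.4731, 0.3086]
tcp_rot: [0.063, 3.139, 0.002]
wrist_force: [-0.6, -0.4, 0.0]
width: 0.332
grip_force: 0.0
```

>>> servo_tool(series=[[0.13, -0.33, 0, 0, 0, 0, 1], [0.27, -0.67, 0, 0, 0, 0, 1], [0.4, -1, 0, 0, 0, 0, 1]])

```text
time: 1.1
tool_pos: [0.3707, 0.3343, 0.3067]
tcp_rot: [0.063, 3.14, 0.001]
wrist_force: [2.0, -1.0, 0.6]
width: -0.001
grip_force: 0.0
```

>>> servo_tool(series=[[0.13, -0.33, 0, 0, 0, 0, 1], [0.27, -0.67, 0, 0, 0, 0, 1], [0.4, -1, 0, 0, 0, 0, 1]])

```text
time: 1.4
tool_pos: [0.4265, 0.1948, 0.3067]
tcp_rot: [0.064, 3.14, 0.001]
wrist_force: [0.5, 0.1, -0.4]
width: 0.001
grip_force: 0.0
```

>>> servo_tool(series=[[0.13, -0.33, 0, 0, 0, 0, 1], [0.27, -0.67, 0, 0, 0, 0, 1], [0.4, -1, 0, 0, 0, 0, 1], [0.4, -1, 0, 0, 0, 0, 1], [0.4, -1, 0, 0, 0, 0, 1]])

```text
time: 1.9
tool_pos: [0.4865, 0.045, 0.3063]
tcp_rot: [-0.071, -3.141, -0.0]
wrist_force: [-0.6, 0.3, -0.8]
width: -0.004
grip_force: 0.0
```

Run:
```python
from h import *
s=bot.read_state();print(s["time"],s["tool_pos"],s["tcp_rot"])
save("wrist","w0.png")
c="wrist"
for n,z in(("tray",.048),("pivot",.048),("post_mid",.075)):
    for m in bot.mark_of(n,c)[:3]:
        r,q=m["at"];print(c,n,round(m["score"],2),round(r*480),round(q*640),to_z(c,r*480,q*640,z).round(4))
```

```text
1.9 [0.48650671 0.04503273 0.30630418] [-7.09855511e-02 -3.14073208e+00 -3.08052514e-04]
wrist tray 0.91 225 324 [0.52   0.0526 0.048 ]
wrist tray 0.32 264 249 [ 0.5649 -0.0393  0.048 ]
wrist pivot 0.7 268 249 [ 0.5696 -0.0392  0.048 ]
wrist post_mid 0.98 362 176 [ 0.6821 -0.1372  0.075 ]
wrist post_mid 0.83 187 186 [ 0.4654 -0.0909  0.075 ]
wrist post_mid 0.57 325 4 [ 0.6227 -0.3404  0.075 ]
```

View pics/w0.png

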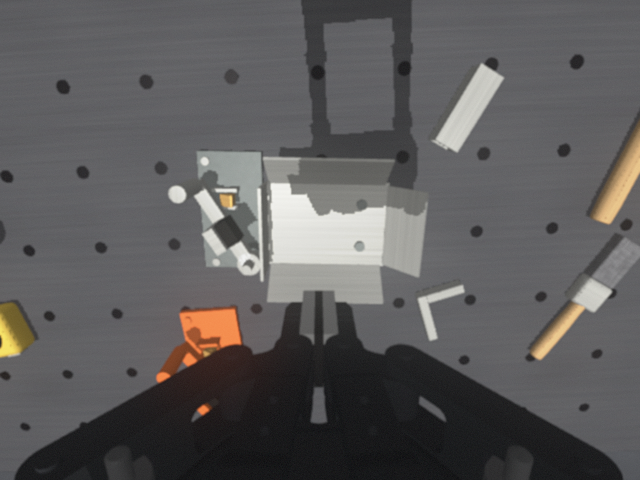

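The tray shows clearly here. Its floor corners are at about (270,184), (388,185), (384,266) and (269,264). The grey clamp's pivot is at (249,262) and its post top is at (178,194).

Run:
```python
from h import *
for n,(c,r,z) in dict(nearR=(270,184,.048),nearL=(388,185,.048),farL=(384,266,.048),farR=(269,264,.048),nearTipL=(394,160,.085),nearTipR=(263,157,.085),farTipL=(383,303,.085),farTipR=(267,301,.085),leftTipN=(428,193,.085),leftTipF=(418,276,.085),fixN=(261,160,.098),fixF=(262,281,.098),pivot=(248,264,.055),post=(178,194,.102)).items():
    print(n,to_z("wrist",r,c,z).round(4))
```

```text
nearR [ 0.4696 -0.0053  0.048 ]
nearL [0.476  0.1274 0.048 ]
farL [0.5741 0.1244 0.048 ]
farR [ 0.5659 -0.0143  0.048 ]
nearTipL [0.4448 0.126  0.085 ]
nearTipR [ 0.4367 -0.0048  0.085 ]
farTipL [0.6041 0.1174 0.085 ]
farTipR [ 0.5963 -0.0143  0.085 ]
leftTipN [0.4796 0.1619 0.085 ]
leftTipF [0.5723 0.1557 0.085 ]
fixN [ 0.4384 -0.005   0.098 ]
fixF [ 0.5656 -0.0153  0.098 ]
pivot [ 0.5622 -0.0381  0.055 ]
post [ 0.4673 -0.0891  0.102 ]
```

Estimated tray centre is (0.521, 0.055) with yaw -0.055. First I'll push the near wall.

>>> servo_tool(series=[[-0.3, 0.06, -0.1, 0, 0, 0, 1], [-0.543, 0.107, -0.3, 0, 0, 0, 1], [-0.543, 0.107, -0.6, 0, 0, 0, 1], [-0.543, 0.107, -0.8, 0, 0, 0, 1], [-0.543, 0.107, -0.8, 0, 0, 0, 1]])

```text
time: 2.6
tool_pos: [0.4001, 0.0638, 0.1819]
tcp_rot: [-0.06, -3.132, 0.001]
wrist_force: [-0.7, 0.3, 0.7]
width: 0.001
grip_force: 0.0
```

>>> servo_tool(series=[[0, 0, -0.3, 0, 0, 0, 1], [0, 0, -0.6, 0, 0, 0, 1], [0, 0, -0.8, 0, 0, 0, 1], [0, 0, -0.82, 0, 0, 0, 1], [0, 0, -0.82, 0, 0, 0, 1]])

```text
time: 3.1
tool_pos: [0.4055, 0.0633, 0.0644]
tcp_rot: [0.063, 3.141, 0.0]
wrist_force: [0.7, -0.1, -0.3]
width: -0.001
grip_force: 0.0
```

>>> servo_tool(series=[[0.06, -0.003, 0, 0, 0, 0, 1], [0.12, -0.006, 0, 0, 0, 0, 1], [0.18, -0.01, 0, 0, 0, 0, 1], [0.23, -0.012, 0, 0, 0, 0, 1], [0.27, -0.015, 0, 0, 0, 0, 1], [0.3, -0.016, 0, 0, 0, 0, 1], [0.32, -0.017, 0, 0, 0, 0, 1], [0.32, -0.017, 0, 0, 0, 0, 1]])

```text
time: 3.9
tool_pos: [0.4538, 0.06, 0.0638]
tcp_rot: [0.065, 3.139, 0.0]
wrist_force: [-0.9, -0.3, -0.1]
width: -0.002
grip_force: 0.4
```

>>> servo_tool(series=[[0.02, -0.001, 0, 0, 0, 0, 1], [0.033, -0.002, 0, 0, 0, 0, 1], [0.033, -0.002, 0, 0, 0, 0, 1]])

```text
time: 4.2
tool_pos: [0.458, 0.0598, 0.0633]
tcp_rot: [0.065, 3.14, -0.0]
wrist_force: [-1.9, 0.3, 2.1]
width: -0.001
grip_force: 1.1
```

>>> servo_tool(series=[[0.013, -0.001, 0, 0, 0, 0, 1], [0.02, -0.001, 0, 0, 0, 0, 1], [0.02, -0.001, 0, 0, 0, 0, 1]])

```text
time: 4.5
tool_pos: [0.4584, 0.0596, 0.0629]
tcp_rot: [-0.065, -3.136, 0.0]
wrist_force: [-9.1, -0.2, 6.7]
width: -0.001
grip_force: 4.4
```

Run:
```python
from h import *
s=save("scene","s1.png");t=save("top","t1.png");w=save("wrist","w1.png")
cv2.imwrite("pics/c1.png",np.hstack([cv2.resize(s[170:310,230:390],None,fx=2.5,fy=2.5),cv2.resize(t[200:340,230:390],None,fx=2.5,fy=2.5)])[:,:,::-1])
```

```text
(no output)
```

View pics/c1.png

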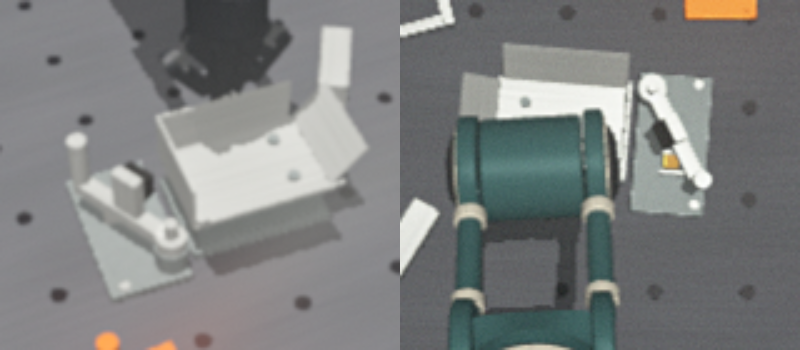

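The near wall is upright: it meets its stop at 9 N, and the picture shows it standing. The clamp hasn't moved. Next I'll go round to the left wall.

>>> servo_tool(series=[[-0.2, 0, 0.05, 0, 0, 0, 1], [-0.35, 0.05, 0.05, 0, 0, 0, 1], [-0.35, 0.35, 0.05, 0, 0, 0, 1], [-0.35, 0.65, 0.05, 0, 0, 0, 1], [-0.3, 0.94, 0.05, 0, 0, 0, 1], [0, 0.94, 0.05, 0, 0, 0, 1], [0.25, 0.94, 0.03, 0, 0, 0, 1], [0.42, 0.94, 0.0, 0, 0, 0, 1], [0.42, 0.94, 0, 0, 0, 0, 1], [0.42, 0.94, 0, 0, 0, 0, 1]])

```text
time: 5.65
tool_pos: [0.5241, 0.2007, 0.0629]
tcp_rot: [0.065, 3.141, 0.0]
wrist_force: [-0.1, -0.2, 0.7]
width: 0.001
grip_force: 0.0
```

>>> servo_tool(series=[[-0.003, -0.06, 0, 0, 0, 0, 1], [-0.006, -0.12, 0, 0, 0, 0, 1], [-0.01, -0.18, 0, 0, 0, 0, 1], [-0.013, -0.24, 0, 0, 0, 0, 1], [-0.016, -0.3, 0, 0, 0, 0, 1], [-0.019, -0.34, 0, 0, 0, 0, 1], [-0.02, -0.37, 0, 0, 0, 0, 1], [-0.02, -0.37, 0, 0, 0, 0, 1]])

```text
time: 6.45
tool_pos: [0.5216, 0.145, 0.0645]
tcp_rot: [0.066, 3.138, 0.002]
wrist_force: [0.8, 2.1, 1.4]
width: 0.001
grip_force: 1.5
```

>>> servo_tool(series=[[0, -0.015, 0, 0, 0, 0, 1], [0, -0.027, 0, 0, 0, 0, 1], [0, -0.027, 0, 0, 0, 0, 1]])

```text
time: 6.75
tool_pos: [0.5206, 0.1409, 0.0632]
tcp_rot: [-0.065, -3.141, 0.0]
wrist_force: [1.8, 2.4, 1.2]
width: -0.001
grip_force: 1.4
```

>>> servo_tool(series=[[0, -0.013, 0, 0, 0, 0, 1], [0, -0.02, 0, 0, 0, 0, 1], [0, -0.02, 0, 0, 0, 0, 1]])

```text
time: 7.05
tool_pos: [0.5203, 0.1379, 0.063]
tcp_rot: [-0.065, -3.14, 0.001]
wrist_force: [0.8, 2.0, 2.3]
width: -0.0
grip_force: 1.4
```

>>> servo_tool(series=[[0, -0.01, 0, 0, 0, 0, 1], [0, -0.02, 0, 0, 0, 0, 1], [0, -0.02, 0, 0, 0, 0, 1]])

```text
time: 7.35
tool_pos: [0.5203, 0.1361, 0.0631]
tcp_rot: [-0.066, -3.14, -0.003]
wrist_force: [-0.3, 8.1, 1.9]
width: 0.003
grip_force: 3.9
```

>>> servo_tool(series=[[0, -0.01, 0, 0, 0, 0, 1], [0, -0.02, 0, 0, 0, 0, 1], [0, -0.02, 0, 0, 0, 0, 1]])

```text
time: 7.65
tool_pos: [0.5203, 0.136, 0.0632]
tcp_rot: [-0.068, -3.141, -0.011]
wrist_force: [-0.0, 18.8, 0.8]
width: -0.004
grip_force: 9.3
```

The left wall is at its stop (19 N), with its face at y≈0.1215. Now the far wall.

>>> servo_tool(series=[[0, 0.2, 0.03, 0, 0, 0, 1], [0, 0.45, 0.05, 0, 0, 0, 1], [0.3, 0.5, 0.05, 0, 0, 0, 1], [0.6, 0.45, 0.05, 0, 0, 0, 1], [0.8, 0.25, 0.05, 0, 0, 0, 1], [0.8, -0.05, 0.05, 0, 0, 0, 1], [0.8, -0.35, 0.03, 0, 0, 0, 1], [0.8, -0.55, 0, 0, 0, 0, 1], [0.8, -0.55, 0, 0, 0, 0, 1], [0.8, -0.55, 0, 0, 0, 0, 1]])

```text
time: 8.65
tool_pos: [0.6394, 0.0483, 0.0622]
tcp_rot: [-0.068, -3.138, 0.001]
wrist_force: [-0.3, 0.4, 0.5]
width: 0.003
grip_force: 0.0
```

>>> servo_tool(series=[[-0.06, 0.003, 0, 0, 0, 0, 1], [-0.12, 0.006, 0, 0, 0, 0, 1], [-0.18, 0.01, 0, 0, 0, 0, 1], [-0.24, 0.013, 0, 0, 0, 0, 1], [-0.3, 0.016, 0, 0, 0, 0, 1], [-0.34, 0.019, 0, 0, 0, 0, 1], [-0.36, 0.02, 0, 0, 0, 0, 1], [-0.36, 0.02, 0, 0, 0, 0, 1]])

```text
time: 9.45
tool_pos: [0.5876, 0.0532, 0.0647]
tcp_rot: [0.064, 3.137, 0.001]
wrist_force: [3.5, 0.2, 2.5]
width: 0.003
grip_force: 1.9
```

>>> servo_tool(series=[[-0.02, 0, 0, 0, 0, 0, 1], [-0.033, 0, 0, 0, 0, 0, 1], [-0.033, 0, 0, 0, 0, 0, 1]])

```text
time: 9.75
tool_pos: [0.5809, 0.0527, 0.0628]
tcp_rot: [-0.065, -3.14, -0.0]
wrist_force: [3.4, 0.1, 2.8]
width: -0.0
grip_force: 1.4
```

>>> servo_tool(series=[[-0.01, 0, 0, 0, 0, 0, 1], [-0.02, 0, 0, 0, 0, 0, 1], [-0.02, 0, 0, 0, 0, 0, 1]])

```text
time: 10.05
tool_pos: [0.5803, 0.0527, 0.063]
tcp_rot: [0.065, 3.137, 0.001]
wrist_force: [10.5, 1.6, -2.5]
width: -0.002
grip_force: 4.5
```

>>> servo_tool(series=[[-0.01, 0, 0, 0, 0, 0, 1], [-0.015, 0, 0, 0, 0, 0, 1], [-0.015, 0, 0, 0, 0, 0, 1]])

```text
time: 10.35
tool_pos: [0.5804, 0.0527, 0.0631]
tcp_rot: [0.065, 3.132, 0.001]
wrist_force: [14.3, 1.2, -7.3]
width: 0.002
grip_force: 7.6
```

The far wall is at its stop too. I'll lift over to the -y side of the post and check.

>>> servo_tool(series=[[0.2, 0, 0.05, 0, 0, 0, 1], [0.3, 0, 0.3, 0, 0, 0, 1], [0.3, 0, 0.6, 0, 0, 0, 1], [0.3, -0.1, 0.8, 0, 0, 0, 1], [0.1, -0.3, 0.9, 0, 0, 0, 1], [-0.1, -0.55, 0.9, 0, 0, 0, 1], [-0.3, -0.8, 0.9, 0, 0, 0, 1], [-0.5, -1, 0.9, 0, 0, 0, 1], [-0.72, -1, 0.9, 0, 0, 0, 1], [-0.72, -1, 0.9, 0, 0, 0, 1]])

```text
time: 11.35
tool_pos: [0.462, -0.0975, 0.1954]
tcp_rot: [-0.069, -3.132, -0.002]
wrist_force: [0.1, 0.7, -0.3]
width: -0.0
grip_force: 0.0
```

>>> servo_tool(series=[[0, -0.33, 0, 0, 0, 0, 1], [0, -0.33, 0, 0, 0, 0, 1], [0, -0.33, 0, 0, 0, 0, 1]])

```text
time: 11.65
tool_pos: [0.4674, -0.147, 0.1971]
tcp_rot: [-0.068, -3.138, -0.002]
wrist_force: [0.3, 0.4, -0.4]
width: 0.0
grip_force: 0.0
```

Run:
```python
from h import *
s=save("scene","s2.png");t=save("top","t2.png");w=save("wrist","w2.png")
cv2.imwrite("pics/c2.png",np.hstack([cv2.resize(s[170:310,230:390],(400,400)),cv2.resize(w,(400,400))])[:,:,::-1])
for c in("scene","top","wrist"):
  for n,z in(("pivot",.048),("post_mid",.075)):
    for m in bot.mark_of(n,c)[:3]:
        r,q=m["at"];print(c,n,round(m["score"],2),round(r*480),round(q*640),to_z(c,r*480,q*640,z).round(4))
```

```text
scene pivot 0.86 349 320 [ 0.7816 -0.089   0.048 ]
scene pivot 0.63 265 297 [ 0.5677 -0.0481  0.048 ]
scene post_mid 0.79 236 261 [ 0.4755 -0.098   0.075 ]
scene post_mid 0.64 315 270 [ 0.6835 -0.1548  0.075 ]
top pivot 0.74 229 327 [ 0.5775 -0.0332  0.048 ]
top pivot 0.61 205 465 [ 0.6505 -0.4002  0.048 ]
top pivot 0.55 159 346 [ 0.7675 -0.0816  0.048 ]
top post_mid 0.84 270 350 [ 0.4696 -0.0955  0.075 ]
top post_mid 0.69 186 369 [ 0.691  -0.1404  0.075 ]
wrist pivot 0.74 322 432 [ 0.5711 -0.0437  0.048 ]
wrist post_mid 0.61 225 387 [ 0.4671 -0.0927  0.075 ]
wrist post_mid 0.37 322 433 [ 0.5545 -0.0525  0.075 ]
```

View pics/c2.png

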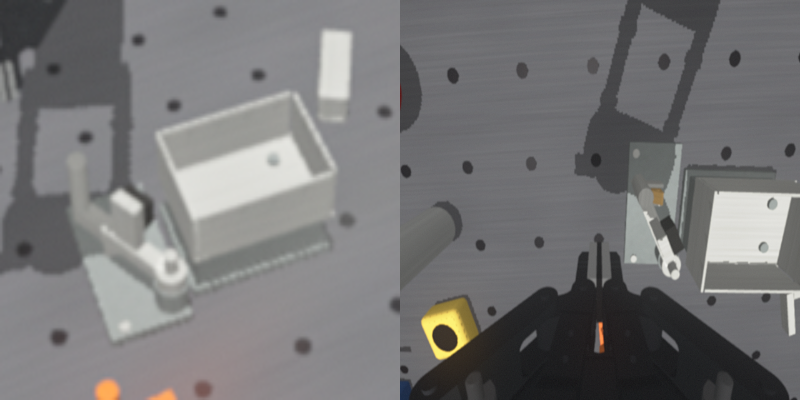

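All three walls are upright and the clamp is at rest. The post is at about (0.469, -0.094). Now I'll descend and push.

>>> servo_tool(series=[[0, 0, -0.3, 0, 0, 0, 1], [0, 0, -0.6, 0, 0, 0, 1], [0, 0, -0.86, 0, 0, 0, 1], [0, 0, -0.86, 0, 0, 0, 1], [0, 0, -0.86, 0, 0, 0, 1]])

```text
time: 12.6
tool_pos: [0.4681, -0.1466, 0.0693]
tcp_rot: [-0.064, -3.139, -0.001]
wrist_force: [1.4, -0.6, 0.9]
width: 0.003
grip_force: 0.0
```

>>> servo_tool(series=[[0, 0.05, 0, 0, 0, 0, 1], [0, 0.1, 0, 0, 0, 0, 1], [0, 0.15, 0, 0, 0, 0, 1], [0, 0.2, 0, 0, 0, 0, 1], [0, 0.25, 0, 0, 0, 0, 1], [0, 0.3, 0, 0, 0, 0, 1], [-0.01, 0.35, 0, 0, 0, 0, 1], [-0.02, 0.4, 0, 0, 0, 0, 1], [-0.02, 0.4, 0, 0, 0, 0, 1]])

```text
time: 13.5
tool_pos: [0.4622, -0.0875, 0.0686]
tcp_rot: [-0.061, -3.135, 0.005]
wrist_force: [-5.5, -7.6, -0.5]
width: 0.002
grip_force: 3.9
```

>>> servo_tool(series=[[0, 0.04, 0, 0, 0, 0, 1], [0, 0.08, 0, 0, 0, 0, 1], [0, 0.12, 0, 0, 0, 0, 1], [0, 0.15, 0, 0, 0, 0, 1], [0, 0.17, 0, 0, 0, 0, 1], [0, 0.17, 0, 0, 0, 0, 1]])

```text
time: 14.1
tool_pos: [0.4634, -0.0629, 0.0686]
tcp_rot: [-0.06, -3.137, 0.007]
wrist_force: [-4.2, -11.0, -2.9]
width: -0.002
grip_force: 4.6
```

>>> servo_tool(series=[[0, 0.02, 0, 0, 0, 0, 1], [0, 0.03, 0, 0, 0, 0, 1], [0, 0.03, 0, 0, 0, 0, 1]])

```text
time: 14.4
tool_pos: [0.4637, -0.0587, 0.0687]
tcp_rot: [-0.061, -3.138, 0.007]
wrist_force: [-2.0, -11.6, -1.9]
width: 0.005
grip_force: 4.9
```

>>> servo_tool(series=[[0, 0.01, 0, 0, 0, 0, 1], [0, 0.02, 0, 0, 0, 0, 1], [0, 0.02, 0, 0, 0, 0, 1]])

```text
time: 14.7
tool_pos: [0.4637, -0.0575, 0.0687]
tcp_rot: [-0.058, -3.138, 0.013]
wrist_force: [-3.6, -18.2, -3.4]
width: 0.003
grip_force: 8.2
```

>>> servo_tool(series=[[0, 0.01, 0, 0, 0, 0, 1], [0, 0.01, 0, 0, 0, 0, 1], [0, 0.01, 0, 0, 0, 0, 1]])

```text
time: 15.0
tool_pos: [0.4637, -0.0573, 0.0688]
tcp_rot: [-0.058, -3.138, 0.016]
wrist_force: [-4.4, -23.7, -3.6]
width: 0.002
grip_force: 10.3
```

Run:
```python
from h import *
s=save("scene","s3.png");w=save("wrist","w3.png")
cv2.imwrite("pics/c3.png",np.hstack([cv2.resize(s[170:310,230:390],(400,400)),cv2.resize(w[150:420,250:600],(400,400))])[:,:,::-1])
s=bot.read_state();print(s["tool_pos"],s["wrist_force"])
```

```text
[ 0.46371123 -0.05727691  0.06875828] [ -3.77209875 -23.20353426  -2.79381885]
```

View pics/c3.png

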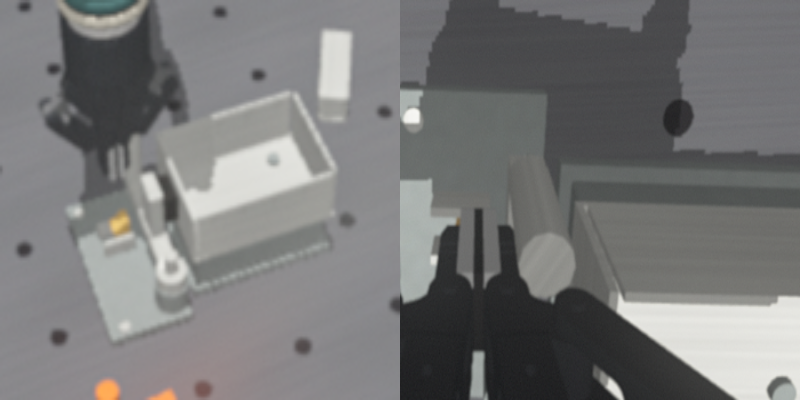

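The clamp arm lies along the tray with its nose at the fixed wall and the brass pawl free behind it. The push rose to 23 N without further motion, so it's at the end stop.

```bash
python3 -c "
from workcell import bot
print(bot.finish_job())"
```

```text
the job is handed in; nothing more can be done
None
```

The job is handed in: all three walls stand upright, and the clamp arm is past its pawl and at its end stop, with the robot still pushing the post at about 23 N; the hand-in gave no verdict.

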